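# Zero the end stop and hold a whetstone in its corner

## Task

Get the knife-sharpening station ready for its clamp: first turn the dial on the board until its pointer reads zero, which winds the end stop back to its mark. Then lay the whetstone flat on the board and push it into the corner, one long side flat against the side fence and one end against the end stop, and finish while still gripping it and pressing it firmly against both, so that a colleague can tighten the clamp. Leave the other things on the worktop where they stand.

Things in the scene. Friction and masses are not known exactly. Their poses are not given: they have to be found in the camera images.
- station: the sharpening station, fixed to the worktop: a pale bamboo board 110 mm (its x) by 280 mm (its y), its top 12 mm above the worktop. Origin on the worktop level under the board; the board spans x -55 to 55 mm and y -115 to 165 mm from it. Own +x points to the side with the side fence (roughly away from the robot), own +y to the end with the dial (roughly to the robot's left), z up. The stone's place is at negative x and negative y of the two fence faces.
- fence: side fence, a low aluminium bar along the far long side of the board, fixed: 172 mm long (along station y, from y -104 to 68 mm), 12 mm thick, standing 12 mm above the board (top 24 mm above the worktop). Axes as the station; origin at the foot of its inner face, at x = 40 mm, y = -18 mm of the station.
- fence_face (a point): middle of the side fence's inner face (18 mm above the worktop), the face that looks to the station's -x; axes as the station
- stop: end stop, a low aluminium bar 58 mm long (along station x, from -21 to 37 mm) and 12 mm thick across the board between the stone's place and the dial, standing 12 mm above the board (top 24 mm above the worktop). The dial moves it along station y: 5 mm per radian of dial, towards -y for positive dial values. It is self-locking: pushing on it does not move it. Axes as the station; origin at the foot of its inner face.
- stop_face (a point): middle of the end stop's inner face (18 mm above the worktop), the face that looks to the station's -y; at dial zero it is at x = 8 mm, y = 65 mm of the station; axes as the station
- dial (a joint): angle of the dial, rad: 0 when its pointer stands at the long white zero line of the scale (pointing to the station's -x, the near side); positive is clockwise seen from above; it travels from -0.6 to 1.5, starts clearly above zero and stays where it is left (friction torque 0.12 N m)
- dial_grip (a point): on the dial's upright axis, at x = 0, y = 125 mm of the station, 48.5 mm above the worktop, 7 mm below the top of the dial's bar grip. The grip is a grey bar 40 mm long and 11 mm wide with a white line on top of its pointer half; it stands from 29.5 to 55.5 mm above the worktop on a disc of radius 20 mm, over a black round housing of radius 31 mm whose top is 26 mm above the worktop. This point turns with the dial: its -x axis is the pointer, its y axis runs across the bar.
- stone: whetstone, a loose plain block 150 mm long (own x), 50 mm wide (own y), 34 mm high, about 0.4 kg, grey below and white above; starts flat on the worktop, right of the station. Origin at the centre of its underside. Either long side and either end may go to the fences. In the corner, a grip across its width must keep the fingertips above the 12 mm high fence.
- stone_center (a point): centre of the whetstone's volume, 17 mm above its underside. Friction with the board, the fence and the stop (coefficient up to about 0.75) takes up part of a push, so rest the stone only lightly on the board and push with about 10 N towards each of the two.
- salt: glass salt shaker, 44 mm wide, 90 mm high, in front of the station; bystander, origin under it
- timer: round kitchen timer, 62 mm wide, 43 mm high, at the front right; bystander, origin under it
- spoon: teaspoon 130 mm long lying at the front left; bystander
- mug: mug, 86 mm wide, 99 mm high, behind on the right; bystander, origin under it
- bowl: steel bowl, 140 mm wide, 58 mm high, at the back right; bystander, origin under it

How it is judged:
On the way, in this order (a step that is already met when the one before it is completed fails the run):
1. the dial reads zero, while the stone has not yet been moved (value of joint dial between -0.1 and 0.1 rad and distance of stone from where it was at the start of the episode below 0.02 m), for 0.2 s.
2. the stone lies flat on the board, gripped and pressed against both the side fence and the end stop (contact force between stone and fence above 1.5 N and contact force between stone and stop above 1.5 N and contact force between the fingers and stone above 1 N and angle between the x axis of stone and the y axis of station, either way round below 0.05 rad and angle between the z axis of stone and the z axis of station, either way round below 0.05 rad and z of stone_center in the frame of station between 0.0265 and 0.0315 m and x of stone_center in the frame of fence_face between -0.03 and -0.02 m and y of stone_center in the frame of stop_face between -0.08 and -0.07 m), for 0.3 s.
At the end, for the whole second after the job is handed in: The dial reads zero within 0.1 rad (about 6 degrees); the stone lies flat on the board in the corner, its long side along the side fence within 0.05 rad (3 degrees), held by the fingers and pressed with more than 1.5 N against the side fence and more than 1.5 N against the end stop, at rest (all of step 2 and value of joint dial between -0.1 and 0.1 rad and linear speed of stone below 0.01 m/s and angular speed of stone below 0.1 rad/s); the arm keeps its last pose, push and grip.
It fails at once if a bystander (salt shaker, timer, teaspoon, mug or bowl) is moved by more than 3 cm (distance of any of salt, timer, spoon, mug, bowl from where it was at the start of the episode above 0.03 m).
It also fails if it takes over 72 s, if anything falls off the work surface, if the arm or the gripper's body presses on something with over 40 N, if the wrist force passes 120 N, or if a joint passes its speed limit or range.

## Robot

A 6-joint arm with a two-finger parallel gripper is mounted at the origin on a cart in front of the work surface, level with it; the furniture and walls round the work are solid. World frame = base frame: x ahead of the robot, y to its left, z up, the work surface at z = 0. Lengths are in m, angles in rad, forces in N, time in s.
With the tool pointing down it reaches from about 0.35 to 0.85 m from the base axis. Payload 8.1 kg.
Tool frame: the origin (TCP) lies at the very end of the fingers, on their centre line; the grasp point (between the pads) lies 19 mm behind it; z points along the fingers, y is the line along which they close (so a half turn about z gives the same grasp; the last joint's range is limited). The gripper opens to 85 mm and grips with 20 to 120 N. Pads are 22 mm wide; open, the fingers measure 114 mm over their backs; the gripper's body (76 mm by 85 mm) begins 54 mm behind the grasp point. The pads swing forward as they close: fully open they stand 13 mm farther back than shut.
Start: joints at [-1.402, 0.13, 1.488, -0, 1.523, -0.085], TCP at [0.151, -0.581, 0.231] pointing down, gripper open.
Joint ranges: [-2.96, 2.96], [-0.89, 2.26], [0.02, 2.5], [-1.34, 4.48], [0, 2.73], [-2.66, 2.66]. Speed limits (rad/s): [2.39, 2.39, 2.79, 3.14, 3.14, 3.14].

## Interface

Orientations are given as a unit quaternion [w, x, y, z].
In Python, from cell import * gives the robot as it stands.
- The arm moves only by the tool carry_out, never from a script. Its argument "steps" is a list of rows, each an object of numbers: "gripper": the opening, from 0 (shut) to 1 (fully open); "tx", "ty", "tz": the shift along the world's x, y, z scaled (see below); "spin": the turn about the world's z scaled (see below). A call has 1 to 5 rows; each row shifts and turns the commanded pose from where the row before left it; what a row does not reach is not made up. The controller multiplies each number of a shift by 600 mm and each number of a turn by 180 degrees. A row lasts 1/8 s, in which the tool goes at most 62.5 mm and 10.7 degrees, less where a joint would pass 70% of its speed; a pose out of reach is approached as far as the arm can. A call with a number of a shift or a turn outside -1 to 1 is refused whole. A call with a gripper value outside its range is refused whole. The fingers move at their own pace and stop on an object; "squeeze" is the grip in N (left out, the last holds). Time passes only in rows, so rows that do not move let the fingers close. It gives the time, the measured TCP pose, the force, the opening and the grip force at its end, in the units of the state.
- sense(): the state, without advancing time (a new reading comes with each control period).
- grab_frame(name): name is "side" or "top" or "wrist"; returns a dict with "frame" (384x512x3 uint8, red, green, blue), "range_z" (384x512 float32, m along the optical axis (not along the pixel's ray), 0 where there is no reading), "fx", "fy", "cx", "cy" (pixels), "dist_coeffs" ([k1, k2, p1, p2, k3] as OpenCV has them; the pictures are not rectified), "R" (3x3) and "t" (3): a world point X has camera coordinates R X + t. Camera axes: x right, y down, z forward; pixel columns grow to the right and rows downward; lengths in m; the calibration is good to about 2 mm. A picture is of the moment at which its call begins.
- hand_in(): hands the job in; it is judged then, once.
Trained networks look in the newest picture that a camera, given by its name, has taken for a name from the list of things; names that differ only in an ending like _2 or _b are one class to them, and where a whole thing is asked for, a point or a joint stands for the part that bears it (a point fixed in the world has none). Each returns a list of dicts, best first, with "conf" (0 to 1); they miss things now and then, are a little off and sometimes report something else, mostly with a low value. They report only what shows in the picture. A call takes as long as a camera call.
- recognise(thing, camera): "location" ([x, y, z] in m, in world coordinates, good to about 4 mm: the middle of the surface that is visible of it).
- mark_of(thing, camera): "location" ([x, y, z] in m, in world coordinates, good to about 4 mm: a listed point, or the origin of a listed thing).
The state is a dict: "t": time; "qpos": joint angles; "dq": joint speeds; "effort": joint torques, N m; "ee_pos": TCP position; "eef_rot": TCP orientation; "force": force on the tool from outside, world axes, zero at the start; "ft_torque": the same for the moment, N m; "width": finger opening in m; "grasp_force": force on a finger pad.
Only numpy, scipy, OpenCV 4.12 (cv2) and the standard library are available. Lean on these libraries where they do the work, as an engineer would, in place of code of your own. Each camera call takes 0.05 s, during which the arm holds its last target. There are 200 camera calls.

## Working session

There is one attempt and no reset: what is moved stays moved. The work goes in short steps, Python scripts to look and compute and a tool call to move; the robot and the scene stay as the last step left them, time stands still between calls to the robot, and variables do not carry over. Pictures are saved under pics/ and viewed, at most 10 in all, crops included, and the job is handed in when it is done.

Besides the shell and the picture viewer there is one more tool, called after "Request:" as name(argument=value, ...) on one line, values as JSON. carry_out: Moves the arm, as the interface text tells. Its arguments: {"type":"object","properties":{"steps":{"type":"array"},"squeeze":{"type":"number"}},"required":["steps"]}

```bash
mkdir -p pics
python3 - <<'E'
from cell import *
import cv2,numpy as np
s=sense();print({k:np.round(v,3) for k,v in s.items()})
a=grab_frame("top");b=grab_frame("side")
for n,f in(("top",a),("side",b)):
    cv2.imwrite(f"pics/{n}0.png",f["frame"][:,:,::-1]);print(n,np.round(f["R"],3).tolist(),np.round(f["t"],3),f["fx"],f["dist_coeffs"])
for th in["station","fence_face","stop_face","dial_grip","stone_center","stone","salt","timer","spoon","mug","bowl","fence","stop"]:
    for c in("top","side"):
        r=mark_of(th,c);print(th,c,[(np.round(x["location"],3).tolist(),round(x["conf"],2)) for x in r[:2]])
E
```

```text
{'t': np.float64(0.0), 'qpos': array([-1.402,  0.131,  1.489,  0.   ,  1.523, -0.085]), 'dq': array([-0.001,  0.   ,  0.001,  0.   ,  0.002, -0.   ]), 'effort': array([-1.0000e-03, -5.6941e+01, -5.0054e+01, -0.0000e+00,  1.5000e-02,
        0.0000e+00]), 'ee_pos': array([ 0.151, -0.58 ,  0.23 ]), 'eef_rot': array([-0.001,  0.992,  0.127, -0.   ]), 'force': array([0.688, 0.287, 0.687]), 'ft_torque': array([-0.041,  0.025,  0.054]), 'grasp_force': np.float64(0.0), 'width': np.float64(0.085)}
top [[0.003, -1.0, -0.008], [-0.991, -0.002, -0.131], [0.131, 0.008, -0.991]] [0.021 0.545 0.988] 362.00457361886566 [-0.11092748  0.          0.          0.          0.        ]
side [[-0.917, -0.398, 0.003], [-0.193, 0.437, -0.878], [0.348, -0.806, -0.478]] [0.487 0.161 0.775] 365.41814575631355 [-0.11702706  0.          0.          0.          0.        ]
station top [([0.572, 0.097, 0.005], 0.67)]
station side [([0.572, 0.1, -0.003], 0.85), ([0.592, 0.153, 0.018], 0.47)]
fence_face top [([0.605, 0.068, 0.019], 0.7), ([0.6, 0.217, 0.052], 0.51)]
fence_face side [([0.606, 0.068, 0.016], 0.87), ([
[... 513 characters left out ...]
6, -0.066, -0.002], 0.68), ([0.513, -0.218, 0.022], 0.16)]
salt side [([0.389, -0.066, -0.004], 0.7)]
timer top [([0.354, -0.285, 0.004], 0.6), ([0.385, -0.07, -0.002], 0.31)]
timer side [([0.356, -0.281, -0.002], 0.52)]
spoon top [([0.337, 0.286, 0.001], 0.48)]
spoon side [([0.337, 0.285, 0.001], 0.86), ([0.511, -0.215, -0.0], 0.29)]
mug top [([0.738, -0.1, -0.002], 0.95)]
mug side [([0.741, -0.102, -0.003], 0.78)]
bowl top [([0.714, -0.231, 0.002], 0.6), ([0.593, 0.153, 0.017], 0.22)]
bowl side [([0.714, -0.233, 0.002], 0.97)]
fence top []
fence side [([0.604, 0.071, 0.012], 0.7)]
stop top [([0.597, 0.152, 0.011], 0.57), ([0.336, 0.287, 0.0], 0.46)]
stop side [([0.595, 0.151, 0.008], 0.7)]
```

Run:
```python
import cv2
a=cv2.imread("pics/top0.png");cv2.imwrite("pics/top0b.png",cv2.resize(a,(800,600),interpolation=cv2.INTER_CUBIC))
```

```text
(no output)
```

View pics/top0b.png

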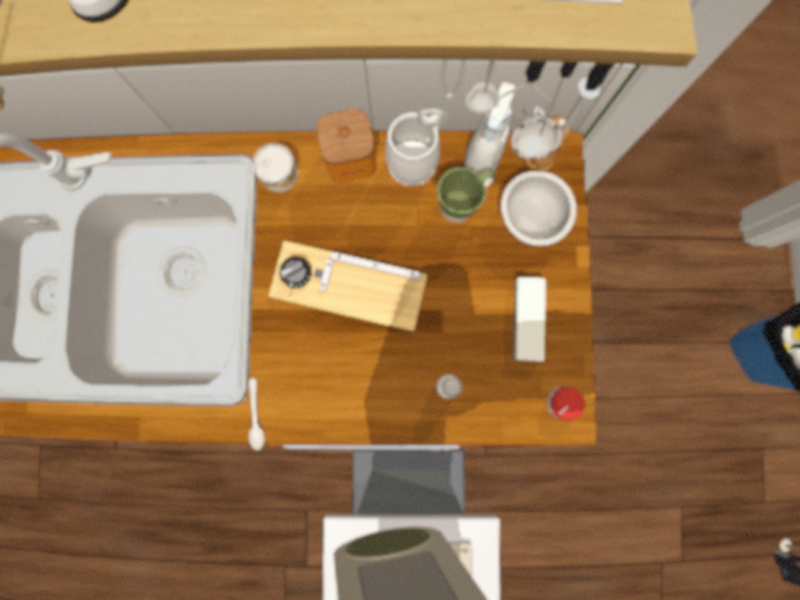

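The top view shows the board at about (350,285), with the dial at (295,270) and its pointer facing up-right. The stone is at (530,318), lengthwise along world x. Salt is at (449,386), timer at (568,403), mug at (461,190) and bowl at (538,207), all clear of the direct route. I'll get the yaws from the depth data.

```bash
cat > h.py <<'E'
from cell import *
import cv2,numpy as np
def cloud(f):
    K=np.array([[f["fx"],0,f["cx"]],[0,f["fy"],f["cy"]],[0,0,1.]])
    v,u=np.nonzero(f["range_z"]>0);z=f["range_z"][v,u]
    p=cv2.undistortPoints(np.stack([u,v],1).astype(float)[:,None],K,np.array(f["dist_coeffs"])).reshape(-1,2)
    X=np.c_[p*z[:,None],z];return (X-f["t"])@f["R"],np.stack([u,v],1)
def rect(P,c,r,z0,z1):
    m=(np.hypot(*(P[:,:2]-c).T)<r)&(P[:,2]>z0)&(P[:,2]<z1)
    if m.sum()<5:return None
    Q=P[m][:,:2];o,(w,h),a=cv2.minAreaRect((Q*1000).astype(np.float32))
    if h>w:w,h,a=h,w,a+90
    return np.round(o,1),round(w,1),round(h,1),"longyaw",round((a+90)%180-90,1),m.sum(),round(float(np.median(P[m][:,2])),4)
E
python3 - <<'E'
from h import *
for n in("top","side"):
    P,_=cloud(grab_frame(n));print(n)
    print("stone",rect(P,[.511,-.217],.1,.029,.045))
    print("bar",rect(P,[.602,.218],.026,.048,.065))
    print("fence",rect(P,[.606,.071],.1,.0195,.03))
    print("board",rect(P,[.578,.12],.16,.007,.016))
E
python3 - <<'E'
import cv2
a=cv2.imread("pics/top0.png")[145:220,165:285]
b=cv2.imread("pics/side0.png")
cv2.imwrite("pics/c.png",cv2.vconcat([cv2.resize(a,(512,216),interpolation=cv2.INTER_CUBIC),b]))
E
```

```text
top
stone (array([ 511.6, -216.2]), 150.1, 51.6, 'longyaw', -2.4, np.int64(904), 0.0324)
bar (array([599.9, 216.4]), 39.1, 11.5, 'longyaw', -60.9, np.int64(58), 0.0531)
fence (array([610. ,  76.9]), 183.3, 68.5, 'longyaw', -83.3, np.int64(290), 0.0224)
board (array([576.7, 119.8]), 281.1, 110.6, 'longyaw', 76.6, np.int64(2649), 0.0102)
side
stone (array([ 512. , -215.9]), 150.0, 55.2, 'longyaw', -3.6, np.int64(444), 0.0355)
bar (array([600.5, 217. ]), 41.9, 10.0, 'longyaw', -60.6, np.int64(67), 0.0557)
fence (array([611.6,  78.3]), 185.1, 69.2, 'longyaw', -83.4, np.int64(345), 0.0247)
board (array([576.7, 119.9]), 281.6, 111.6, 'longyaw', 76.8, np.int64(2478), 0.0131)
```

View pics/c.png

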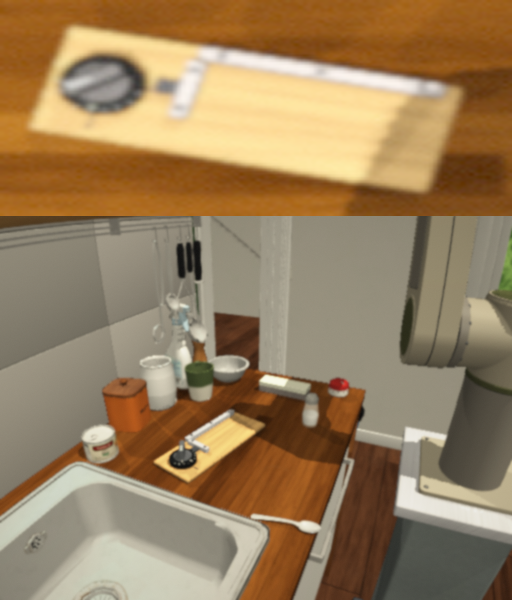

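Station yaw is −13.3° and the dial is at (0.600, 0.217). The pointer yaw is 119°, so the dial reads about +0.83 rad. I'll move over the dial with the fingers turned across the bar.

Request:
carry_out(steps=[{"tx": 0.05, "ty": 0.0886, "spin": 0.0387}, {"tx": 0.05, "ty": 0.0886, "spin": 0.0387}, {"tx": 0.05, "ty": 0.0886, "spin": 0.0387}, {"tx": 0.05, "ty": 0.0886, "spin": 0.0387}, {"tx": 0.05, "ty": 0.0886, "spin": 0.0387}])

```text
$.steps[0]: bad value
```

Request:
carry_out(steps=[{"tx": 0.05, "ty": 0.0886, "spin": 0.0387}, {"tx": 0.05, "ty": 0.0886, "spin": 0.0387}, {"tx": 0.05, "ty": 0.0886, "spin": 0.0387}, {"tx": 0.05, "ty": 0.0886, "spin": 0.0387}, {"tx": 0.05, "ty": 0.0886, "spin": 0.0387}])

```text
$.steps[0]: bad value
```

Request:
carry_out(steps=[{"tx": 0.05, "ty": 0.0886, "spin": 0.0387}, {"tx": 0.05, "ty": 0.0886, "spin": 0.0387}, {"tx": 0.05, "ty": 0.0886, "spin": 0.0387, "gripper": 0.6}, {"tx": 0.05, "ty": 0.0886, "spin": 0.0387}, {"tx": 0.0, "ty": 0.0, "tz": -0.05}])

```text
$.steps[0]: bad value
```

```bash
cat >> h.py <<'E'
from scipy.spatial.transform import Rotation as Ro
def st():
    s=sense();q=s["eef_rot"];y=Ro.from_quat([q[1],q[2],q[3],q[0]]).as_matrix()
    print("t",round(float(s["t"]),2),"tcp",np.round(s["ee_pos"],4),"yyaw",round(np.degrees(np.arctan2(y[1,1],y[0,1])),2),"zax",np.round(y[:,2],4),"F",np.round(s["force"],1),"w",round(float(s["width"]),4),"g",round(float(s["grasp_force"]),1),"j6",round(s["qpos"][5],2));return s
E
python3 - <<'E'
from h import *
st();f=grab_frame("wrist");cv2.imwrite("pics/w1.png",f["frame"][:,:,::-1])
P,_=cloud(f)
print("bar",rect(P,[.6,.217],.026,.048,.065));print("board",rect(P,[.578,.12],.16,.007,.016))
E
```

```text
t 1.5 tcp [ 0.1507 -0.5808  0.2313] yyaw -75.46 zax [ 0.  0. -1.] F [ 0.3  0.7 -0.7] w 0.0852 g 0.0 j6 -0.09
bar None
board None
```

View pics/w1.png

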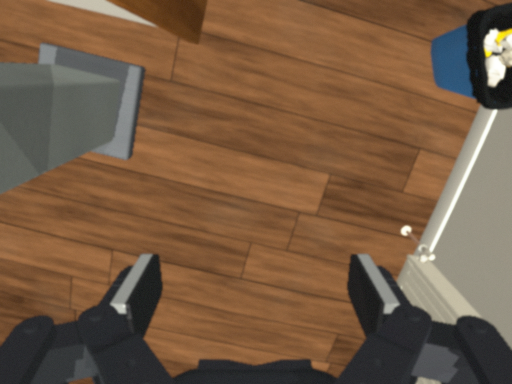

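The arm hasn't moved: the wrist picture shows only floor and the fingers at (140,280) and (370,280). Rows probably need every field, so I'll give them all.

Request:
carry_out(steps=[{"gripper": 1, "tx": 0.05, "ty": 0.0886, "tz": 0, "spin": 0.0387}, {"gripper": 1, "tx": 0.05, "ty": 0.0886, "tz": 0, "spin": 0.0387}, {"gripper": 1, "tx": 0.05, "ty": 0.0886, "tz": 0, "spin": 0.0387}, {"gripper": 1, "tx": 0.05, "ty": 0.0886, "tz": 0, "spin": 0.0387}, {"gripper": 1, "tx": 0.05, "ty": 0.0886, "tz": 0, "spin": 0.0387}])

```text
t: 2.17
ee_pos: [0.3013, -0.3133, 0.2315]
eef_rot: [0.0, 0.908, 0.419, 0.0]
force: [1.4, -0.4, -1.2]
width: 0.0857
grasp_force: 0.0
```

Request:
carry_out(steps=[{"gripper": 1, "tx": 0.05, "ty": 0.0886, "tz": 0, "spin": 0.0387}, {"gripper": 1, "tx": 0.05, "ty": 0.0886, "tz": 0, "spin": 0.0387}, {"gripper": 1, "tx": 0.05, "ty": 0.0886, "tz": 0, "spin": 0.0387}, {"gripper": 1, "tx": 0.05, "ty": 0.0886, "tz": 0, "spin": 0.0387}, {"gripper": 1, "tx": 0.05, "ty": 0.0886, "tz": 0, "spin": 0.0387}])

```text
t: 2.8
ee_pos: [0.4515, -0.0472, 0.2317]
eef_rot: [0.001, 0.741, 0.672, 0.0]
force: [1.8, -0.8, -0.2]
width: 0.0857
grasp_force: 0.0
```

Request:
carry_out(steps=[{"gripper": 0.6, "tx": 0.05, "ty": 0.0886, "tz": 0, "spin": 0.0387}, {"gripper": 0.6, "tx": 0.05, "ty": 0.0886, "tz": 0, "spin": 0.0387}, {"gripper": 0.6, "tx": 0.05, "ty": 0.0886, "tz": 0, "spin": 0.0387}, {"gripper": 0.6, "tx": 0.05, "ty": 0.0886, "tz": 0, "spin": 0.0387}, {"gripper": 0.6, "tx": 0.05, "ty": 0.0886, "tz": 0, "spin": 0.0387}])

```text
t: 3.42
ee_pos: [0.6015, 0.2186, 0.2314]
eef_rot: [0.0, 0.505, 0.863, 0.0]
force: [1.4, -0.4, 1.1]
width: 0.0516
grasp_force: 0.0
```

Run:
```python
from h import *
st();f=grab_frame("wrist");cv2.imwrite("pics/w2.png",f["frame"][:,:,::-1])
P,_=cloud(f)
print("bar",rect(P,[.6,.217],.026,.048,.065));print("board",rect(P,[.578,.12],.16,.007,.016))
```

```text
t 3.42 tcp [0.6015 0.2186 0.2314] yyaw 29.27 zax [ 6.e-04 -1.e-04 -1.e+00] F [ 1.4 -0.4  1.1] w 0.0516 g 0.0 j6 -0.24
bar (array([598.4, 215.9]), 39.4, 10.1, 'longyaw', -60.7, np.int64(433), 0.0557)
board (array([575.3, 119. ]), 279.5, 110.2, 'longyaw', 76.5, np.int64(13819), 0.0123)
```

View pics/w2.png

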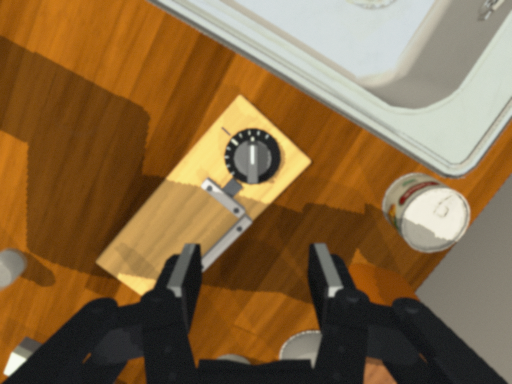

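The wrist view shows the dial at (252,156) with its pointer straight up and the zero line up-left at (225,131). That confirms about 47° still to turn, counter-clockwise. I'll go down and grip the bar.

Request:
carry_out(steps=[{"gripper": 0.6, "tx": -0.0035, "ty": -0.0035, "tz": -0.09, "spin": 0}, {"gripper": 0.6, "tx": 0, "ty": 0, "tz": -0.09, "spin": 0}, {"gripper": 0.6, "tx": 0, "ty": 0, "tz": -0.09, "spin": 0}, {"gripper": 0.6, "tx": 0, "ty": 0, "tz": -0.0585, "spin": 0}, {"gripper": 0.6, "tx": 0, "ty": 0, "tz": 0, "spin": 0}])

```text
t: 4.1
ee_pos: [0.5956, 0.2137, 0.0305]
eef_rot: [-0.002, 0.507, 0.862, -0.002]
force: [-0.2, 0.1, 1.0]
width: 0.0511
grasp_force: 0.0
```

Request:
carry_out(steps=[{"gripper": 0, "tx": 0, "ty": 0, "tz": 0, "spin": 0}, {"gripper": 0, "tx": 0, "ty": 0, "tz": 0, "spin": 0}, {"gripper": 0, "tx": 0, "ty": 0, "tz": 0, "spin": 0}, {"gripper": 0, "tx": 0, "ty": 0, "tz": 0, "spin": 0}], squeeze=40)

```text
t: 4.6
ee_pos: [0.6008, 0.2152, 0.0371]
eef_rot: [0.002, 0.507, 0.862, 0.002]
force: [0.8, 0.6, 7.1]
width: 0.0098
grasp_force: 43.2
```

Request:
carry_out(steps=[{"gripper": 0, "tx": 0, "ty": 0, "tz": 0.003, "spin": 0.05}, {"gripper": 0, "tx": 0, "ty": 0, "tz": 0, "spin": 0.053}, {"gripper": 0, "tx": 0, "ty": 0, "tz": 0, "spin": 0.053}, {"gripper": 0, "tx": 0, "ty": 0, "tz": 0, "spin": 0.053}, {"gripper": 0, "tx": 0, "ty": 0, "tz": 0, "spin": 0.053}])

```text
t: 5.22
ee_pos: [0.6018, 0.2166, 0.0373]
eef_rot: [0.004, 0.118, 0.993, 0.002]
force: [15.3, 10.6, -12.8]
width: 0.01
grasp_force: 40.5
```

Request:
carry_out(steps=[{"gripper": 0, "tx": 0, "ty": 0, "tz": 0, "spin": 0.002}, {"gripper": 0, "tx": 0, "ty": 0, "tz": 0, "spin": 0}, {"gripper": 0, "tx": 0, "ty": 0, "tz": 0, "spin": 0}])

```text
t: 5.6
ee_pos: [0.6018, 0.2167, 0.0373]
eef_rot: [0.004, 0.117, 0.993, 0.002]
force: [15.6, 10.3, -12.3]
width: 0.0099
grasp_force: 40.5
```

Run:
```python
from h import *
st()
```

```text
t 5.6 tcp [0.6018 0.2167 0.0373] yyaw 76.57 zax [ 0.0077  0.0039 -1.    ] F [ 15.6  10.3 -12.3] w 0.0099 g 40.5 j6 -1.07
```

Request:
carry_out(steps=[{"gripper": 0.6, "tx": 0, "ty": 0, "tz": 0, "spin": 0}, {"gripper": 0.6, "tx": 0, "ty": 0, "tz": 0, "spin": 0}, {"gripper": 0.6, "tx": 0, "ty": 0, "tz": 0, "spin": 0}, {"gripper": 0.6, "tx": 0, "ty": 0, "tz": 0.09, "spin": 0}, {"gripper": 0.6, "tx": 0, "ty": 0, "tz": 0.09, "spin": 0}])

```text
t: 6.22
ee_pos: [0.5976, 0.2141, 0.1443]
eef_rot: [-0.001, 0.117, 0.993, -0.0]
force: [1.0, -0.6, 0.7]
width: 0.051
grasp_force: 0.0
```

Request:
carry_out(steps=[{"gripper": 0.6, "tx": 0, "ty": 0, "tz": 0.09, "spin": 0}, {"gripper": 0.6, "tx": 0, "ty": 0, "tz": 0.05, "spin": 0}, {"gripper": 1, "tx": 0, "ty": 0, "tz": 0, "spin": 0}])

```text
t: 6.6
ee_pos: [0.6004, 0.2149, 0.2322]
eef_rot: [0.003, 0.117, 0.993, 0.001]
force: [-0.4, 0.5, -1.1]
width: 0.0678
grasp_force: 0.0
```

Run:
```python
from h import *
st();f=grab_frame("wrist");cv2.imwrite("pics/w3.png",f["frame"][:,:,::-1])
P,_=cloud(f)
print("bar",rect(P,[.6,.217],.026,.048,.065));print("board",rect(P,[.578,.12],.16,.007,.016))
print("stop",rect(P,[.5935,.157],.022,.019,.028))
P,_=cloud(grab_frame("side"));print("bar",rect(P,[.6,.217],.026,.048,.065))
```

```text
t 6.6 tcp [0.6004 0.2149 0.2322] yyaw 76.55 zax [ 0.0065  0.0017 -1.    ] F [-0.4  0.5 -1.1] w 0.0678 g 0.0 j6 -1.07
bar (array([598.8, 215.8]), 40.4, 10.1, 'longyaw', -13.5, np.int64(435), 0.0558)
board (array([574.6, 118.8]), 280.7, 109.1, 'longyaw', 76.4, np.int64(18426), 0.0123)
stop (array([595.8, 166.4]), 43.8, 22.5, 'longyaw', -13.5, np.int64(455), 0.0242)
bar (array([600. , 218.4]), 38.6, 11.6, 'longyaw', -12.0, np.int64(89), 0.0552)
```

View pics/w3.png

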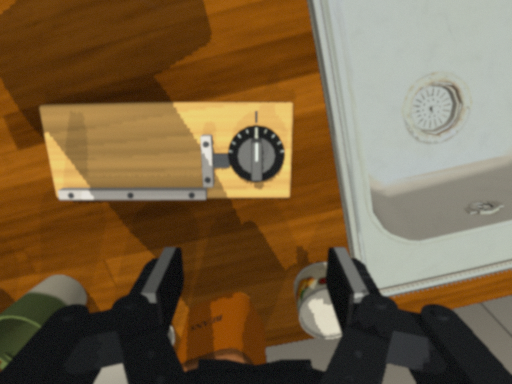

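The dial now reads zero: its pointer lines up with the long zero line at (257,117), and the bar yaw is −13.5° against a station yaw of −13.4°. Next I'll move to the stone.

Request:
carry_out(steps=[{"gripper": 1, "tx": -0.0183, "ty": -0.0898, "tz": 0, "spin": 0.0073}, {"gripper": 1, "tx": -0.0183, "ty": -0.0898, "tz": 0, "spin": 0.0073}, {"gripper": 1, "tx": -0.0183, "ty": -0.0898, "tz": 0, "spin": 0.0073}, {"gripper": 1, "tx": -0.0183, "ty": -0.0898, "tz": 0, "spin": 0.0073}, {"gripper": 1, "tx": -0.0183, "ty": -0.0898, "tz": 0, "spin": 0.0073}])

```text
t: 7.32
ee_pos: [0.5418, -0.0562, 0.2254]
eef_rot: [-0.002, 0.06, 0.998, 0.0]
force: [1.2, -1.0, 0.1]
width: 0.0852
grasp_force: 0.0
```

Request:
carry_out(steps=[{"gripper": 1, "tx": -0.0183, "ty": -0.0898, "tz": 0, "spin": 0.0073}, {"gripper": 1, "tx": -0.0183, "ty": -0.0898, "tz": 0, "spin": 0.0073}, {"gripper": 1, "tx": -0.0183, "ty": -0.0898, "tz": 0, "spin": 0.0073}, {"gripper": 1, "tx": 0, "ty": 0, "tz": -0.03, "spin": 0}, {"gripper": 1, "tx": 0, "ty": 0, "tz": 0, "spin": 0}])

```text
t: 7.95
ee_pos: [0.5087, -0.2154, 0.206]
eef_rot: [-0.003, 0.026, 1.0, 0.002]
force: [0.1, 0.6, 0.1]
width: 0.0857
grasp_force: 0.0
```

Run:
```python
from h import *
st()
for n in("wrist","top","side"):
    P,_=cloud(grab_frame(n));print(n,"stone",rect(P,[.511,-.217],.1,.029,.045))
```

```text
t 7.95 tcp [ 0.5087 -0.2154  0.206 ] yyaw 86.99 zax [-0.0058  0.0036 -1.    ] F [0.1 0.6 0.1] w 0.0857 g 0.0 j6 -2.01
wrist stone (array([ 510.5, -218.1]), 149.3, 50.3, 'longyaw', -2.5, np.int64(7442), 0.0343)
top stone (array([ 511.8, -216.1]), 150.9, 51.2, 'longyaw', -2.7, np.int64(510), 0.0324)
side stone (array([ 512.6, -216.9]), 151.0, 54.4, 'longyaw', -2.7, np.int64(445), 0.0355)
```

Request:
carry_out(steps=[{"gripper": 1, "tx": 0.0015, "ty": -0.0015, "tz": -0.09, "spin": 0.002}, {"gripper": 1, "tx": 0, "ty": 0, "tz": -0.09, "spin": 0}, {"gripper": 1, "tx": 0, "ty": 0, "tz": -0.07, "spin": 0}, {"gripper": 1, "tx": 0, "ty": 0, "tz": -0.05, "spin": 0}, {"gripper": 1, "tx": 0, "ty": 0, "tz": 0, "spin": 0}])

```text
t: 8.72
ee_pos: [0.51, -0.2152, 0.0276]
eef_rot: [-0.002, 0.022, 1.0, 0.001]
force: [-0.0, 0.6, -0.2]
width: 0.085
grasp_force: 0.0
```

Run:
```python
from h import *
st();f=grab_frame("wrist");cv2.imwrite("pics/w4.png",f["frame"][:,:,::-1])
for i in range(3):grab_frame("top");st()
P,_=cloud(f);print("fingers lowest over", [ (k,np.round(np.percentile(P[(abs(P[:,0]-.511)<.012)&(P[:,1]>a)&(P[:,1]<b)&(P[:,2]>.005)][:,2],[0,5,50])*1000,1)) for k,a,b in(("L",-.18,-.165),("R",-.27,-.255)) if ((abs(P[:,0]-.511)<.012)&(P[:,1]>a)&(P[:,1]<b)&(P[:,2]>.005)).any()])
```

```text
t 8.72 tcp [ 0.51   -0.2152  0.0276] yyaw 87.52 zax [-0.0046  0.0026 -1.    ] F [-0.   0.6 -0.2] w 0.085 g 0.0 j6 -2.02
t 8.82 tcp [ 0.5126 -0.217   0.0313] yyaw 87.49 zax [ 1.1e-03 -5.0e-04 -1.0e+00] F [ 0.4 -0.1  0.9] w 0.0853 g 0.0 j6 -2.02
t 8.88 tcp [ 0.5132 -0.2176  0.0321] yyaw 87.48 zax [ 0.0026 -0.0014 -1.    ] F [-0.1  0.5 -0.1] w 0.0855 g 0.0 j6 -2.02
t 8.93 tcp [ 0.5134 -0.2179  0.0324] yyaw 87.47 zax [ 0.0033 -0.0018 -1.    ] F [ 0.9  0.4 -0. ] w 0.0853 g 0.0 j6 -2.02
fingers lowest over [('L', array([40.3, 46.7, 72.7])), ('R', array([40. , 44.9, 66.9]))]
```

Request:
carry_out(steps=[{"gripper": 1, "tx": 0, "ty": 0.002, "tz": -0.018, "spin": 0}, {"gripper": 1, "tx": 0, "ty": 0, "tz": -0.017, "spin": 0}, {"gripper": 1, "tx": 0, "ty": 0, "tz": 0, "spin": 0}, {"gripper": 0.2, "tx": 0, "ty": 0, "tz": 0, "spin": 0}, {"gripper": 0.2, "tx": 0, "ty": 0, "tz": 0, "spin": 0}], squeeze=60)

```text
t: 9.55
ee_pos: [0.5118, -0.2164, 0.0093]
eef_rot: [0.0, 0.023, 1.0, -0.0]
force: [-0.2, 0.5, 0.1]
width: 0.0511
grasp_force: 0.0
```

Request:
carry_out(steps=[{"gripper": 0.2, "tx": 0, "ty": 0, "tz": 0, "spin": 0}, {"gripper": 0.2, "tx": 0, "ty": 0, "tz": 0, "spin": 0}, {"gripper": 0.2, "tx": 0, "ty": 0, "tz": 0, "spin": 0}])

```text
t: 9.93
ee_pos: [0.5121, -0.2166, 0.0096]
eef_rot: [0.0, 0.022, 1.0, -0.0]
force: [-0.4, -1.7, 4.8]
width: 0.0489
grasp_force: 65.0
```

Run:
```python
from h import *
st()
f=grab_frame("side");P,_=cloud(f);print("stone",rect(P,[.511,-.217],.1,.029,.04))
cv2.imwrite("pics/s4.png",cv2.resize(f["frame"][140:210,235:335,::-1],(800,560),interpolation=cv2.INTER_CUBIC))
```

```text
t 9.93 tcp [ 0.5121 -0.2166  0.0096] yyaw 87.42 zax [ 1.e-03 -7.e-04 -1.e+00] F [-0.4 -1.7  4.8] w 0.0489 g 65.0 j6 -2.02
stone (array([ 512.8, -213.4]), 149.6, 68.7, 'longyaw', -3.1, np.int64(386), 0.0355)
```

View pics/s4.png

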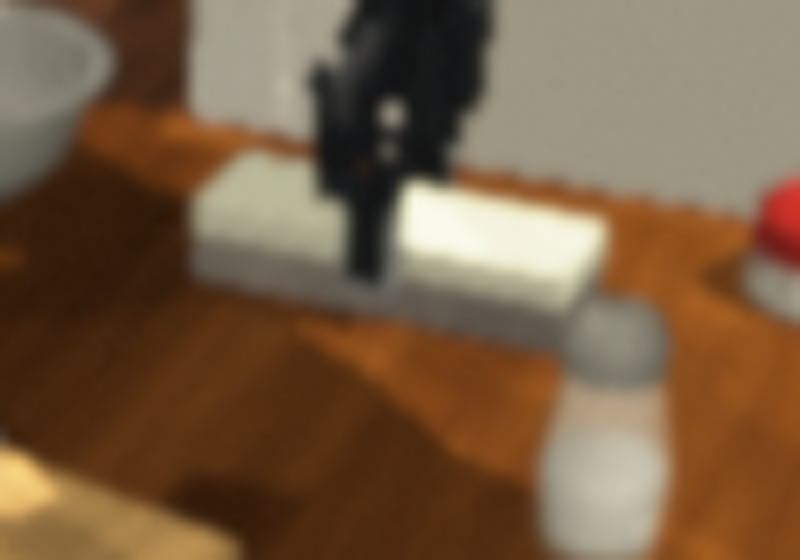

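The fingertip is at (368,280) on the stone's side, roughly 16 mm above its underside, so it clears the 12 mm fence. I'll lift, carry and rotate the stone −100.8°.

Request:
carry_out(steps=[{"gripper": 0.2, "tx": 0, "ty": 0, "tz": 0.05, "spin": 0}, {"gripper": 0.2, "tx": 0, "ty": 0, "tz": 0.06, "spin": 0}, {"gripper": 0.2, "tx": 0.0097, "ty": 0.0482, "tz": 0, "spin": -0.056}, {"gripper": 0.2, "tx": 0.0097, "ty": 0.0482, "tz": 0, "spin": -0.056}, {"gripper": 0.2, "tx": 0.0097, "ty": 0.0482, "tz": 0, "spin": -0.056}])

```text
t: 10.6
ee_pos: [0.5278, -0.1281, 0.0735]
eef_rot: [-0.001, 0.285, 0.958, 0.0]
force: [0.9, -0.5, -4.9]
width: 0.049
grasp_force: 64.3
```

Request:
carry_out(steps=[{"gripper": 0.2, "tx": 0.0097, "ty": 0.0482, "tz": 0, "spin": -0.056}, {"gripper": 0.2, "tx": 0.0097, "ty": 0.0482, "tz": 0, "spin": -0.056}, {"gripper": 0.2, "tx": 0.0097, "ty": 0.0482, "tz": 0, "spin": -0.056}, {"gripper": 0.2, "tx": 0.0097, "ty": 0.0482, "tz": 0, "spin": -0.056}, {"gripper": 0.2, "tx": 0.0097, "ty": 0.0482, "tz": 0, "spin": -0.056}])

```text
t: 11.22
ee_pos: [0.5568, 0.0164, 0.0733]
eef_rot: [-0.001, 0.666, 0.746, -0.001]
force: [0.3, -0.2, -4.6]
width: 0.0487
grasp_force: 64.3
```

Request:
carry_out(steps=[{"gripper": 0.2, "tx": 0.0097, "ty": 0.0482, "tz": 0, "spin": -0.056}, {"gripper": 0.2, "tx": 0.0097, "ty": 0.0482, "tz": 0, "spin": -0.056}, {"gripper": 0.2, "tx": 0, "ty": 0, "tz": 0, "spin": 0}, {"gripper": 0.2, "tx": 0, "ty": 0, "tz": 0, "spin": 0}])

```text
t: 11.72
ee_pos: [0.5687, 0.0728, 0.0737]
eef_rot: [-0.001, 0.784, 0.621, -0.001]
force: [0.5, 0.1, -5.9]
width: 0.0489
grasp_force: 64.2
```

Run:
```python
from h import *
st()
for n in("wrist","top","side"):
    f=grab_frame(n);P,_=cloud(f);print(n,"stone",rect(P,[.57,.073],.1,.08,.115))
    print("  board",rect(P,[.578,.12],.16,.007,.016))
    if n=="side":cv2.imwrite("pics/s5.png",cv2.resize(f["frame"][165:265,145:275,::-1],(780,600),interpolation=cv2.INTER_CUBIC))
st()
```

```text
t 11.72 tcp [0.5687 0.0728 0.0737] yyaw -13.22 zax [-2.5e-03 -3.0e-04 -1.0e+00] F [ 0.5  0.1 -5.9] w 0.0489 g 64.2 j6 0.27
wrist stone (array([571.2,  85.8]), 120.2, 76.3, 'longyaw', 76.9, np.int64(35554), 0.0983)
  board (array([568.6,  89.2]), 216.0, 111.0, 'longyaw', 76.7, np.int64(16803), 0.0122)
top stone (array([557.9,  70.9]), 155.5, 53.5, 'longyaw', -89.7, np.int64(253), 0.0964)
  board (array([576. , 119.7]), 281.1, 109.3, 'longyaw', 76.9, np.int64(803), 0.0102)
side stone (array([570.2,  76.7]), 147.3, 76.9, 'longyaw', 88.1, np.int64(925), 0.0994)
  board (array([577.4, 120.8]), 279.7, 112.1, 'longyaw', 76.8, np.int64(2407), 0.0131)
t 11.88 tcp [0.5694 0.0722 0.0745] yyaw -13.36 zax [-1.e-03 -2.e-04 -1.e+00] F [ 0.6  0.6 -5. ] w 0.0487 g 64.2 j6 0.27
```

View pics/s5.png

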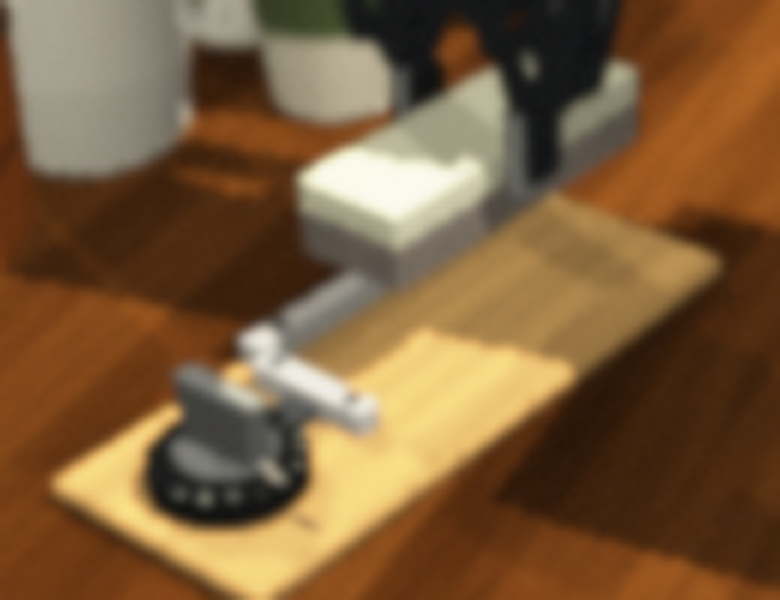

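The stone is level above the board, parallel to the fence, with its end at (350,220), clear of the stop at (310,390). I'll lower it.

Request:
carry_out(steps=[{"gripper": 0.2, "tx": 0, "ty": 0, "tz": -0.03, "spin": 0}, {"gripper": 0.2, "tx": 0, "ty": 0, "tz": -0.03, "spin": 0}, {"gripper": 0.2, "tx": 0, "ty": 0, "tz": -0.02, "spin": 0}, {"gripper": 0.2, "tx": 0, "ty": 0, "tz": 0, "spin": 0}, {"gripper": 0.2, "tx": 0, "ty": 0, "tz": 0, "spin": 0}])

```text
t: 12.5
ee_pos: [0.5701, 0.073, 0.0272]
eef_rot: [0.0, 0.785, 0.62, 0.0]
force: [0.8, -0.0, -4.4]
width: 0.049
grasp_force: 64.0
```

Request:
carry_out(steps=[{"gripper": 0.2, "tx": 0, "ty": 0, "tz": -0.004, "spin": 0}, {"gripper": 0.2, "tx": 0, "ty": 0, "tz": 0, "spin": 0}, {"gripper": 0.2, "tx": 0, "ty": 0, "tz": 0, "spin": 0}])

```text
t: 12.88
ee_pos: [0.57, 0.073, 0.0249]
eef_rot: [0.0, 0.785, 0.62, 0.0]
force: [-0.8, 0.0, -4.9]
width: 0.0489
grasp_force: 64.1
```

Run:
```python
from h import *
st()
for n in("wrist","side"):
    f=grab_frame(n);P,_=cloud(f);print(n,"stone",rect(P,[.57,.073],.12,.042,.056))
st()
```

```text
t 12.88 tcp [0.57   0.073  0.0249] yyaw -13.38 zax [ 5.e-04  0.e+00 -1.e+00] F [-0.8  0.  -4.9] w 0.0489 g 64.1 j6 0.27
wrist stone (array([572.4,  86.1]), 119.9, 76.3, 'longyaw', 76.8, np.int64(33303), 0.0495)
side stone (array([570.8,  76.1]), 150.6, 76.2, 'longyaw', 87.5, np.int64(628), 0.0503)
t 12.97 tcp [0.57   0.073  0.0248] yyaw -13.38 zax [ 4.e-04 -0.e+00 -1.e+00] F [ 0.6 -0.4 -5. ] w 0.0488 g 64.1 j6 0.27
```

Request:
carry_out(steps=[{"gripper": 0.2, "tx": 0, "ty": 0, "tz": -0.004, "spin": 0}, {"gripper": 0.2, "tx": 0, "ty": 0, "tz": 0, "spin": 0}, {"gripper": 0.2, "tx": 0, "ty": 0, "tz": 0, "spin": 0}])

```text
t: 13.35
ee_pos: [0.5697, 0.073, 0.0221]
eef_rot: [-0.0, 0.785, 0.62, -0.0]
force: [0.3, -0.8, -5.4]
width: 0.0487
grasp_force: 64.1
```

Request:
carry_out(steps=[{"gripper": 0.2, "tx": 0, "ty": 0, "tz": -0.0012, "spin": 0}, {"gripper": 0.2, "tx": 0, "ty": 0, "tz": 0, "spin": 0}, {"gripper": 0.2, "tx": 0, "ty": 0, "tz": 0, "spin": 0}])

```text
t: 13.72
ee_pos: [0.57, 0.073, 0.0216]
eef_rot: [0.0, 0.785, 0.62, 0.0]
force: [0.1, 0.0, -3.2]
width: 0.0487
grasp_force: 64.3
```

Contact with the board is starting. Next I'll slide it towards the corner.

Request:
carry_out(steps=[{"gripper": 0.2, "tx": 0.0084, "ty": 0.0066, "tz": 0, "spin": 0}, {"gripper": 0.2, "tx": 0.0084, "ty": 0.0066, "tz": 0, "spin": 0}, {"gripper": 0.2, "tx": 0, "ty": 0, "tz": 0, "spin": 0}, {"gripper": 0.2, "tx": 0, "ty": 0, "tz": 0, "spin": 0}])

```text
t: 14.22
ee_pos: [0.5804, 0.0812, 0.0216]
eef_rot: [0.0, 0.785, 0.62, 0.0]
force: [0.4, 1.6, -3.2]
width: 0.0492
grasp_force: 64.4
```

Request:
carry_out(steps=[{"gripper": 0.2, "tx": 0.0016, "ty": -0.0004, "tz": 0, "spin": 0}, {"gripper": 0.2, "tx": 0, "ty": 0, "tz": 0, "spin": 0}, {"gripper": 0.2, "tx": 0, "ty": 0, "tz": 0, "spin": 0}])

```text
t: 14.6
ee_pos: [0.5808, 0.0808, 0.0216]
eef_rot: [-0.0, 0.785, 0.62, 0.0]
force: [-2.4, 1.9, 1.0]
width: 0.0488
grasp_force: 65.0
```

Request:
carry_out(steps=[{"gripper": 0.2, "tx": 0.0016, "ty": -0.0004, "tz": 0, "spin": 0}, {"gripper": 0.2, "tx": 0, "ty": 0, "tz": 0, "spin": 0}, {"gripper": 0.2, "tx": 0, "ty": 0, "tz": 0, "spin": 0}])

```text
t: 14.98
ee_pos: [0.5818, 0.0803, 0.0216]
eef_rot: [-0.0, 0.785, 0.62, -0.0]
force: [-4.3, 1.7, 4.0]
width: 0.0487
grasp_force: 65.3
```

```bash
cat >> h.py <<'E'
def rep():
    s=st();y=np.radians(-13.35);R=np.array([[np.cos(y),-np.sin(y)],[np.sin(y),np.cos(y)]])
    print("station xy mm",np.round(((s["ee_pos"][:2]-[.5702,.0952])@R)*1000,1),"F station",np.round(s["force"][:2]@R,1),"Fz",round(s["force"][2],1),"tq",np.round(s["ft_torque"],2))
E
python3 -c "
from h import *
rep()"
```

```text
t 14.97 tcp [0.5818 0.0803 0.0216] yyaw -13.38 zax [-1.e-04 -1.e-04 -1.e+00] F [-4.3  1.7  4. ] w 0.0487 g 65.3 j6 0.28
station xy mm [ 14.7 -11.8] F station [-4.6  0.6] Fz 4.0 tq [0.23 0.79 0.01]
```

Fence contact made (4.6 N). Now towards the stop, with a slight unloading.

Request:
carry_out(steps=[{"gripper": 0.2, "tx": 0.0004, "ty": 0.0018, "tz": 0.0006, "spin": 0}, {"gripper": 0.2, "tx": 0, "ty": 0, "tz": 0, "spin": 0}, {"gripper": 0.2, "tx": 0, "ty": 0, "tz": 0, "spin": 0}])

```text
t: 15.35
ee_pos: [0.5822, 0.0812, 0.0216]
eef_rot: [0.0, 0.785, 0.62, 0.0]
force: [-0.3, -2.3, -2.6]
width: 0.049
grasp_force: 64.7
```

Request:
carry_out(steps=[{"gripper": 0.2, "tx": 0.0004, "ty": 0.0018, "tz": 0, "spin": 0}, {"gripper": 0.2, "tx": 0, "ty": 0, "tz": 0, "spin": 0}, {"gripper": 0.2, "tx": 0, "ty": 0, "tz": 0, "spin": 0}])

```text
t: 15.72
ee_pos: [0.5822, 0.0828, 0.0216]
eef_rot: [-0.0, 0.785, 0.62, 0.0]
force: [0.4, -0.0, -3.3]
width: 0.0487
grasp_force: 64.4
```

Request:
carry_out(steps=[{"gripper": 0.2, "tx": 0.0004, "ty": 0.0018, "tz": 0, "spin": 0}, {"gripper": 0.2, "tx": 0, "ty": 0, "tz": 0, "spin": 0}, {"gripper": 0.2, "tx": 0, "ty": 0, "tz": 0, "spin": 0}])

```text
t: 16.1
ee_pos: [0.5822, 0.0831, 0.0216]
eef_rot: [0.0, 0.785, 0.62, -0.001]
force: [-1.2, -5.1, -3.5]
width: 0.0485
grasp_force: 64.5
```

```bash
python3 -c "
from h import *
rep()"
```

```text
t 16.1 tcp [0.5822 0.0831 0.0216] yyaw -13.39 zax [-7.e-04 -8.e-04 -1.e+00] F [-1.2 -5.1 -3.5] w 0.0485 g 64.5 j6 0.29
station xy mm [14.5 -9. ] F station [-0.  -5.2] Fz -3.5 tq [-0.82  0.22 -0.04]
```

Request:
carry_out(steps=[{"gripper": 0.2, "tx": 0.002, "ty": -0.0003, "tz": 0.0002, "spin": 0}, {"gripper": 0.2, "tx": 0, "ty": 0, "tz": 0, "spin": 0}, {"gripper": 0.2, "tx": 0.002, "ty": 0, "tz": 0, "spin": 0}, {"gripper": 0.2, "tx": 0, "ty": 0, "tz": 0, "spin": 0}, {"gripper": 0.2, "tx": 0, "ty": 0, "tz": 0, "spin": 0}])

```text
t: 16.73
ee_pos: [0.583, 0.083, 0.0217]
eef_rot: [-0.001, 0.785, 0.62, -0.002]
force: [-11.4, -5.7, 4.5]
width: 0.0489
grasp_force: 65.4
```

```bash
python3 -c "
from h import *
rep()"
```

```text
t 16.73 tcp [0.583  0.083  0.0217] yyaw -13.36 zax [-0.0043 -0.001  -1.    ] F [-11.4  -5.7   4.5] w 0.0489 g 65.4 j6 0.29
station xy mm [15.3 -8.9] F station [-9.7 -8.2] Fz 4.5 tq [-0.78  1.66  0.23]
```

Request:
carry_out(steps=[{"gripper": 0.2, "tx": 0.0004, "ty": 0.0016, "tz": 0.0006, "spin": 0}, {"gripper": 0.2, "tx": 0, "ty": 0, "tz": 0, "spin": 0}, {"gripper": 0.2, "tx": 0, "ty": 0, "tz": 0, "spin": 0}, {"gripper": 0.2, "tx": 0, "ty": 0, "tz": 0, "spin": 0}])

```text
t: 17.23
ee_pos: [0.5829, 0.083, 0.0217]
eef_rot: [-0.001, 0.785, 0.62, -0.003]
force: [-11.0, -9.4, 3.8]
width: 0.0487
grasp_force: 65.2
```

Run:
```python
from h import *
rep()
for n in("wrist","side"):
    f=grab_frame(n);P,_=cloud(f);print(n,rect(P,[.583,.083],.12,.038,.056),rect(P,[.5993,.2165],.026,.048,.065))
    if n=="side":cv2.imwrite("pics/s6.png",cv2.resize(f["frame"][165:265,145:275,::-1],(780,600),interpolation=cv2.INTER_CUBIC))
rep()
```

```text
t 17.23 tcp [0.5829 0.083  0.0217] yyaw -13.37 zax [-0.005  -0.0023 -1.    ] F [-11.   -9.4   3.8] w 0.0487 g 65.2 j6 0.29
station xy mm [15.2 -9. ] F station [ -8.5 -11.7] Fz 3.8 tq [-1.45  1.55  0.23]
wrist (array([585.7,  96.1]), 119.8, 76.8, 'longyaw', 76.8, np.int64(33801), 0.0463) None
side (array([584.3,  87.3]), 149.0, 78.5, 'longyaw', 88.5, np.int64(670), 0.0471) (array([599.4, 218. ]), 39.9, 11.2, 'longyaw', -14.5, np.int64(88), 0.055)
t 17.32 tcp [0.5829 0.083  0.0217] yyaw -13.36 zax [-0.005  -0.0023 -1.    ] F [-9.5 -9.7  2.3] w 0.0491 g 65.2 j6 0.29
station xy mm [15.2 -8.9] F station [ -7.  -11.6] Fz 2.3 tq [-1.36  1.62  0.3 ]
```

View pics/s6.png

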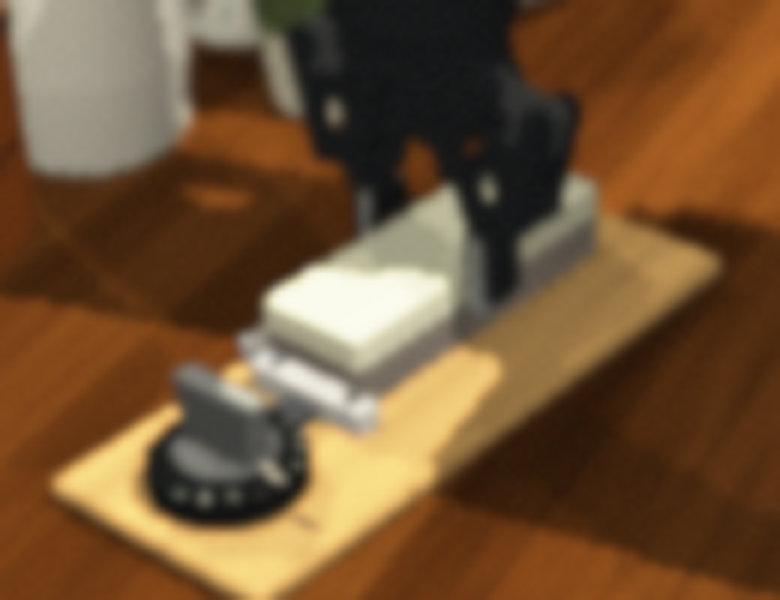

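The stone sits against the stop (edge at (310,380)) and along the fence, and the dial is unchanged. I'll add a little more push on both, then settle.

Request:
carry_out(steps=[{"gripper": 0.2, "tx": 0.0018, "ty": 0.0004, "tz": 0.0003, "spin": 0}, {"gripper": 0.2, "tx": 0, "ty": 0, "tz": 0, "spin": 0}, {"gripper": 0.2, "tx": 0, "ty": 0, "tz": 0, "spin": 0}, {"gripper": 0.2, "tx": 0, "ty": 0, "tz": 0, "spin": 0}, {"gripper": 0.2, "tx": 0, "ty": 0, "tz": 0, "spin": 0}])

```text
t: 17.95
ee_pos: [0.583, 0.083, 0.0217]
eef_rot: [-0.001, 0.785, 0.62, -0.004]
force: [-15.2, -10.7, 6.7]
width: 0.0487
grasp_force: 65.7
```

```bash
python3 -c "
from h import *
rep();grab_frame('top');rep()"
```

```text
t 17.95 tcp [0.583  0.083  0.0217] yyaw -13.37 zax [-0.0072 -0.0027 -1.    ] F [-15.2 -10.7   6.7] w 0.0487 g 65.7 j6 0.29
station xy mm [15.3 -8.9] F station [-12.3 -14. ] Fz 6.7 tq [-1.58  2.46  0.22]
t 18.0 tcp [0.583  0.083  0.0218] yyaw -13.37 zax [-0.0071 -0.0027 -1.    ] F [-15.  -10.9   8. ] w 0.0484 g 65.7 j6 0.29
station xy mm [15.3 -8.9] F station [-12.1 -14.1] Fz 8.0 tq [-1.56  2.36  0.26]
```

Request:
carry_out(steps=[{"gripper": 0.2, "tx": 0, "ty": 0, "tz": 0.001, "spin": 0}, {"gripper": 0.2, "tx": 0, "ty": 0, "tz": 0.001, "spin": 0}, {"gripper": 0.2, "tx": 0, "ty": 0, "tz": 0, "spin": 0}, {"gripper": 0.2, "tx": 0, "ty": 0, "tz": 0, "spin": 0}, {"gripper": 0.2, "tx": 0, "ty": 0, "tz": 0, "spin": 0}])

```text
t: 18.62
ee_pos: [0.583, 0.0831, 0.022]
eef_rot: [-0.001, 0.785, 0.62, -0.004]
force: [-10.3, -10.2, -1.5]
width: 0.0491
grasp_force: 64.6
```

```bash
python3 -c "
from h import *
rep();f=grab_frame('side');P,_=cloud(f);print(rect(P,[.583,.083],.12,.038,.056));rep()"
```

```text
t 18.62 tcp [0.583  0.0831 0.022 ] yyaw -13.37 zax [-0.0071 -0.0025 -1.    ] F [-10.3 -10.2  -1.5] w 0.0491 g 64.6 j6 0.29
station xy mm [15.2 -8.8] F station [ -7.7 -12.4] Fz -1.5 tq [-1.53  1.62  0.21]
(array([584.7,  87.6]), 148.3, 79.5, 'longyaw', 88.8, np.int64(676), 0.0472)
t 18.68 tcp [0.583 0.083 0.022] yyaw -13.38 zax [-0.007  -0.0026 -1.    ] F [-10.6  -9.1  -1. ] w 0.0487 g 64.6 j6 0.29
station xy mm [15.3 -8.9] F station [ -8.2 -11.3] Fz -1.0 tq [-1.55  1.63  0.21]
```

```bash
python3 -c "
from h import *
print(hand_in());rep()"
```

```text
the job is handed in; nothing more can be done
None
the job is handed in; nothing more can be done
```

The job is handed in, with no verdict returned: the dial reads zero within about 1°, and the stone is gripped flat in the corner, pushed with about 8 N towards the side fence and 11 N towards the end stop by the wrist force reading.

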